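# Shoot the spring-caught bolt on the seed chest

## Task

Bolt the seed chest shut: with the fingertips press the long sprung thumb bar on its lid down and, keeping it held down, push the bolt's upright plate along over it until the bolt is fully home in its keeper across the lid's seam. Then let the thumb bar spring back up so that its pin locks the bolt, and take the hand clear. Only press and push: do not pinch the plate or pick anything up, and leave the loose things where they lie.

Things in the scene. Friction and masses are not known exactly. Their poses are not given: they have to be found in the camera images.
- chest: low wooden seed chest, fixed, 220 (x) x 360 (y) x 75 mm high, turned up to 30 degrees; origin centre of its underside, z up. All directions given are the chest's own axes. A steel bolt on its lid slides towards the chest's +y, across the lid's seam at y = +85 mm. The bolt's fixed staples and flat bar reach at most 14 mm above the lid.
- thumb_bar: sprung thumb bar of the bolt: ribbed flat steel strip 30 mm (x) x 140 mm (y) x 5 mm along the bolt's travel; origin on its top surface, strip from y = -65 to +75 mm of it, axes as the chest's, at chest x -20, y -40 mm. Its top is 97 mm above the work surface (22 mm above the lid) when up, 8 mm lower when fully pressed. It only moves up and down.
- press_bar (a joint): how far the thumb bar is pressed down, m: 0 up, 0.008 at its lower stop. Sprung: 3 N starts it, 8 N holds it fully down, it rises when let go. A catch pin at its +x edge blocks the bolt's tooth and clears it when the bar is 0.005 or more down; 0.007 is a sure press.
- bolt_slide (a joint): how far the bolt has slid to +y, m: 0 drawn, 0.060 fully home at its stop; starts at 0 to 0.008. With the bar up the pin stops it at 0.010. Between 0.010 and 0.054 its tooth lies over the pin and keeps the bar from rising; past 0.054 the bar springs up behind the tooth and locks it. Slides at about 1.5 N and stays where it is left.
- bolt: the bolt's upright push plate, 48 mm wide (x), 35 high, 6 thick, centred over the thumb bar, lower edge 3 mm above the raised bar; axes as the chest's; origin at the middle of the lower edge of its back (-y) face. Push that face to +y with fingers standing on the bar behind it. The bar reaches 65 mm behind it at bolt 0. Leave its front (+y) face untouched.
- seed_box: polypropylene seed box with clip-on lid, loose, 118 x 178 x 60 mm, on the board at the chest's +y end; origin centre of underside. Leave alone.
- padlock: small steel padlock, shackle open, loose, body 36 x 40 x 16 mm, lying on the chest lid near its +y end; origin centre of the body's underside. Leave alone.
- rake: hand rake with bamboo handle, loose, 280 mm long, 30 mm high, lying on the board beyond the chest (its +x side); origin under the ferrule, handle towards its -x. Leave alone.
- pots: two nested white plastic pots, loose, 120 mm wide, 118 mm high, standing on the board at the chest's -y end; origin centre of underside. Leave alone.
- clay_pot: small empty clay pot, loose, 60 mm wide, 55 mm high, standing on the chest lid near its +y end on the far side; origin centre of underside. Leave alone.
- jar: glass jar with steel cap, loose, 60 mm wide, 85 mm high, on the board at the chest's -y end; origin centre of underside. Leave alone.

How it is judged:
By the outcome, as a careful person would: the job done as asked, in the order asked, and still so for the second after the job is handed in, with the robot touching nothing.
It also fails if it takes over 40 s, if anything falls off the work surface, if the arm or the gripper's body presses on something with over 40 N, if the wrist force passes 120 N, or if a joint passes its speed limit or range.

## Robot

A 6-joint arm with a two-finger parallel gripper is mounted at the origin on the work surface. World frame = base frame: x ahead of the robot, y to its left, z up, the work surface at z = 0. Lengths are in m, angles in rad, forces in N, time in s.
With the tool pointing down it reaches from about 0.275 to 0.825 m from the base axis. Payload 4.9 kg.
Tool frame: the origin (TCP) lies at the very end of the fingers, on their centre line; the grasp point (between the pads) lies 19 mm behind it; y points along the fingers, x is the direction in which the jaws open and shut, and the axes are right-handed (so a half turn about y gives the same grasp; the last joint's range is limited). The gripper opens to 85 mm and grips with 20 to 120 N. Pads are 22 mm wide; open, the fingers measure 114 mm over their backs; the gripper's body (76 mm by 85 mm) begins 54 mm behind the grasp point. The pads swing forward as they close: fully open they stand 13 mm farther back than shut.
Start: joints at [-1.44, 0.326, -0.193, 1.052, 0, 1.437], TCP at [0.144, -0.531, 0.231] pointing down, gripper open.
Joint ranges: [-2.65, 2.65], [-0.97, 1.79], [-1.3, 1.35], [-1.93, 2.1], [-1.47, 1.37], [-3.14, 3.14]. Speed limits (rad/s): [2.57, 2.57, 3.14, 3.14, 3.14, 3.14].

## Interface

Orientations are given as a 3x3 rotation matrix whose columns are the frame's x, y, z axes.
In Python, from plant import monitor, eyes, robot, spotter gives the robot as it stands.
- The arm moves only by the tool arm_command, never from a script. Its argument "steps" is a list of rows, each an object of numbers: "x", "y", "z": the shift along the world's x, y, z in cm; "ax", "ay", "az": the turn, a rotation vector about the world's x, y, z in degrees. In form: [{"x": .., "y": .., "z": .., "ax": .., "ay": .., "az": ..}, ...]. A call has 1 to 10 rows; each row shifts and turns the commanded pose from where the row before left it; what a row does not reach is not made up. A row lasts 1/10 s, in which the tool goes at most 50 mm and 8.59 degrees, less where a joint would pass 70% of its speed; a pose out of reach is approached as far as the arm can. A call is refused whole if a number of a shift passes 5 or a number of a turn 8.59, either way. A call with a gripper value outside its range is refused whole. "hand" is the closure in counts, from 0 (fully open) to 255 (shut), set as the call begins (left out, the last holds). The fingers move at their own pace and stop on an object; "squeeze" is the grip in N (left out, the last holds). Time passes only in rows, so rows that do not move let the fingers close. It gives the time, the measured TCP pose, the force and the opening at its end, in the units of the state.
- monitor.sense(): the state, without advancing time (a new reading comes with each control period).
- eyes.read_camera(name): name is "scene" or "top" or "wrist"; returns a dict with "frame" (420x560x3 uint8, red, green, blue), "range_z" (420x560 float32, m along the optical axis (not along the pixel's ray), 0 where there is no reading), "intrinsics" (3x3 intrinsics, pixels), "k1" (the pictures are not rectified: a ray, as slopes to the right and down, at radius r is drawn at 1 + k1 r^2 times it, then the intrinsics apply), "world_to_cam" (4x4, takes a point from world to camera coordinates); the wrist camera has in their place "mount" (4x4, takes a point from camera to tool coordinates, whose origin is the TCP and whose axes are the tool frame's). Camera axes: x right, y down, z forward; pixel columns grow to the right and rows downward; lengths in m; the calibration is good to about 2 mm. A picture is of the moment at which its call begins: read the wrist's pose just before it.
- robot.close_job(): hands the job in, once; it reports no verdict.
Trained networks look in a picture, given as the dict that the camera call returned (one of the last four; its "shot" number tells which), for a name from the list of things; names that differ only in an ending like _2 or _b are one class to them, and where a whole thing is asked for, a point or a joint stands for the part that bears it (a point fixed in the world has none). Each returns a list of dicts, best first, with "score" (0 to 1); they miss things now and then, are a little off and sometimes report something else, mostly with a low value. They report only what shows in the picture. A call takes as long as a camera call.
- spotter.boxes_of(picture, name): "rect" ([left, top, right, bottom] in pixels, round what is visible of it).
- spotter.outline_of(picture, name): "region" (420x560 bool, what is visible of it) and "rect" ([left, top, right, bottom] in pixels, round what is visible of it).
The state is a dict: "clock": time; "qpos": joint angles; "qvel": joint speeds; "tau": joint torques, N m; "position": TCP position; "tcp_rot": TCP orientation; "wrist_force": force on the tool from outside, world axes, zero at the start; "moment": the same for the moment, N m; "finger_gap": opening from 0.0 (shut) to 1.0 (fully open).
Only numpy, scipy, OpenCV 4.12 (cv2) and the standard library are available. Lean on these libraries where they do the work, as an engineer would, in place of code of your own. Each camera call takes 0.05 s, during which the arm holds its last target. There are 200 camera calls.

## Working session

There is one attempt and no reset: what is moved stays moved. The work goes in short steps, Python scripts to look and compute and a tool call to move; the robot and the scene stay as the last step left them, time stands still between calls to the robot, and variables do not carry over. Pictures are saved under pics/ and viewed, on a budget of 10 in all, crops included, one or two more only if the job needs it, and the job is handed in when it is done.

Besides the shell and the picture viewer there is one more tool, called after "Request:" as name(argument=value, ...) on one line, values as JSON. arm_command: Moves the arm, as the interface text tells. Its arguments: {"type":"object","properties":{"steps":{"type":"array"},"hand":{"type":"number"},"squeeze":{"type":"number"}},"required":["steps"]}

```bash
mkdir -p pics; ls
cat > h.py <<'E'
import numpy as np, cv2
from plant import monitor, eyes, robot, spotter
def cloud(p, T=None):
    """world points HxWx3 of a picture; T = cam->world"""
    K=p["intrinsics"]; z=p["range_z"]; h,w=z.shape
    u,v=np.meshgrid(np.arange(w),np.arange(h))
    d=np.stack([(u-K[0,2])/K[0,0],(v-K[1,2])/K[1,1]],-1); s=d.copy()
    for _ in range(8): s=d/(1+p["k1"]*(s**2).sum(-1,keepdims=True))
    c=np.concatenate([s*z[...,None],z[...,None]],-1)
    if T is None: T=np.linalg.inv(p["world_to_cam"])
    X=c@T[:3,:3].T+T[:3,3]; X[z==0]=np.nan
    return X
def project(p,X,W=None):
    W=p["world_to_cam"] if W is None else W
    c=np.asarray(X)@W[:3,:3].T+W[:3,3]; s=c[:,:2]/c[:,2:]
    s=s*(1+p["k1"]*(s**2).sum(-1,keepdims=True)); K=p["intrinsics"]
    return np.stack([s[:,0]*K[0,0]+K[0,2],s[:,1]*K[1,1]+K[1,2]],-1)
def wrist():
    s=monitor.sense(); p=eyes.read_camera("wrist")
    T=np.eye(4);T[:3,:3]=s["tcp_rot"];T[:3,3]=s["position"]
    return p,T@p["mount"]
def save(p,n): cv2.imwrite("pics/"+n,p["frame"][...,::-1])
E
python3 - <<'E'
from h import *
np.set_printoptions(precision=4,suppress=True)
s=monitor.sense(); print(s)
for cam in("top","scene"):
    p=eyes.read_camera(cam); save(p,cam+"0.png"); X=cloud(p)
    for n in("chest","thumb_bar","bolt","padlock","clay_pot","pots","jar","seed_box","rake"):
        r=spotter.outline_of(p,n)
        for o in r[:2]:
            m=o["region"]; P=X[m]; P=P[~np.isnan(P[:,0])]
            print(cam,n,round(o["score"],2),o["rect"],np.median(P,0) if len(P) else None,np.percentile(P[:,2],[5,95]) if len(P) else None)
    np.save(cam+".npy",X)
E
```

```text
pics
{'clock': 0.0, 'qpos': array([-1.4402,  0.3269, -0.1936,  1.052 ,  0.    ,  1.4366]), 'qvel': array([ 0.0007, -0.0005,  0.0008,  0.0023, -0.0007,  0.001 ]), 'tau': array([ -0.    , -44.3394,  26.2444,   0.0155,  -0.0002,   0.    ]), 'position': array([ 0.1439, -0.5302,  0.2305]), 'tcp_rot': array([[ 0.2617, -0.0002,  0.9651],
       [-0.9651,  0.0018,  0.2617],
       [-0.0018, -1.    ,  0.0002]]), 'wrist_force': array([ 0.1139,  0.1122, -0.5685]), 'moment': array([ 0.0012, -0.0104,  0.0031]), 'finger_gap': 1.0019859617572922}
top chest 0.67 [193.6, 168.2, 342.2, 286.9] [0.5122 0.0874 0.0757] [0.0715 0.0955]
top thumb_bar 0.94 [253.0, 222.7, 305.6, 245.7] [0.4872 0.0666 0.097 ] [0.0936 0.1002]
top thumb_bar 0.56 [337.9, 259.6, 363.4, 280.5] [ 0.4041 -0.1109  0.0837] [0.0433 0.0879]
top bolt 0.63 [247.0, 209.7, 309.9, 234.6] [0.5161 0.0697 0.0858] [0.0799 0.1331]
top padlock 0.67 [197.0, 227.1, 225.0, 241.5] [0.4906 0.2413 0.0898] [0.0836 0.0942]
top clay_pot 0.61 [216.3, 167.7, 244.5, 192.0] [0.6264 0.2035 0.1057] [0.0778 0.1307]
top pots 0.95 [353.6, 213.5, 404.0, 259.2] [ 0.48
[... 447 characters left out ...]
 0.0971]
scene thumb_bar 0.7 [281.0, 175.0, 323.5, 203.7] [0.4948 0.0948 0.0975] [0.0791 0.0992]
scene bolt 0.66 [266.4, 170.2, 316.2, 212.7] [0.511  0.0712 0.088 ] [0.0831 0.1353]
scene padlock 0.89 [351.2, 204.3, 384.3, 224.4] [0.4991 0.248  0.0887] [0.077  0.0931]
scene padlock 0.61 [242.7, 158.0, 267.5, 184.8] [ 0.4188 -0.1098  0.0682] [0.0294 0.087 ]
scene pots 0.86 [194.8, 147.1, 240.7, 199.8] [ 0.5105 -0.1722  0.0902] [0.018  0.1173]
scene jar 0.92 [245.7, 157.0, 264.3, 183.2] [ 0.4195 -0.1087  0.0737] [0.043 0.087]
scene seed_box 0.67 [363.2, 244.8, 469.7, 335.4] [0.6315 0.4104 0.0604] [0.0145 0.0626]
scene rake 0.91 [205.0, 224.1, 289.6, 291.2] [0.6888 0.0479 0.0226] [0.0025 0.0283]
```

Run:
```python
from h import *
np.set_printoptions(precision=4,suppress=True)
for cam in("top","scene"):
    X=np.load(cam+".npy"); m=(X[...,2]>.071)&(X[...,2]<.079)
    n,l,st,_=cv2.connectedComponentsWithStats(m.astype(np.uint8)); k=1+np.argmax(st[1:,4]); P=X[l==k][:,:2]
    print(cam,cv2.minAreaRect((P*1000).astype(np.float32)))
    for lo,hi in((.094,.1005),(.105,.14)):
        q=X[(X[...,2]>lo)&(X[...,2]<hi)]; q=q[(abs(q[:,0]-.5)<.08)&(abs(q[:,1]-.08)<.1)]
        print(len(q),cv2.minAreaRect((q[:,:2]*1000).astype(np.float32)),q.mean(0))
a=cv2.imread("pics/top0.png")[140:300,170:410]; b=cv2.imread("pics/scene0.png")[140:300,190:430]
cv2.imwrite("pics/c0.png",np.vstack([cv2.resize(i,None,fx=1.85,fy=1.85,interpolation=2) for i in(a,b)]))
```

```text
top ((515.6193237304688, 102.0191650390625), (363.205078125, 220.7518310546875), 74.04436492919922)
532 ((490.7255554199219, 72.54330444335938), (137.73416137695312, 38.14534378051758), 74.05750274658203) [0.4867 0.0735 0.0971]
64 ((492.7763977050781, 71.3150405883789), (5.968734264373779, 57.94144058227539), 74.28471374511719) [0.4927 0.071  0.1335]
scene ((516.1636962890625, 103.31608581542969), (364.25653076171875, 225.47872924804688), 74.39576721191406)
317 ((498.8661804199219, 71.76443481445312), (140.59571838378906, 55.787227630615234), 76.86698913574219) [0.4947 0.0853 0.0976]
237 ((494.7766418457031, 71.30133819580078), (8.884927749633789, 61.17153549194336), 73.73461151123047) [0.4961 0.0723 0.1226]
```

View pics/c0.png

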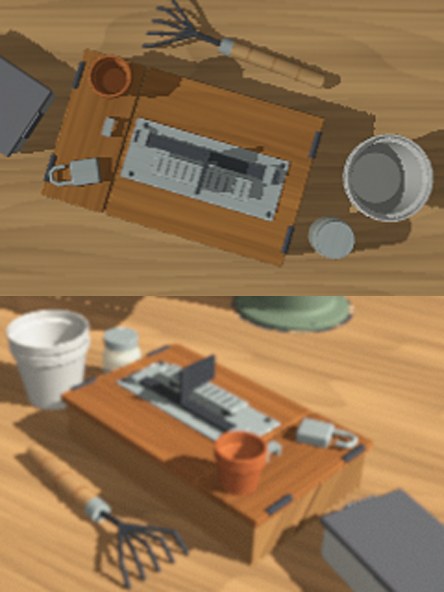

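The top half of the picture shows the chest with its +y end (padlock, clay pot) on the left. The push plate is at about (215,165) and the ribbed bar runs from about (150,160) to (255,190). Chest yaw is about -16°, and everything agrees with the depth fit.

Request:
arm_command(steps=[{"x": 1.67, "y": 2.85, "az": 7.45}, {"x": 1.67, "y": 2.85, "az": 7.45}, {"x": 1.67, "y": 2.85, "az": 7.45}, {"x": 1.67, "y": 2.85, "az": 7.45}, {"x": 1.67, "y": 2.85, "az": 7.45}, {"x": 1.67, "y": 2.85, "az": 7.45}, {"x": 1.67, "y": 2.85, "az": 7.45}, {"x": 1.67, "y": 2.85, "az": 7.45}, {"x": 1.67, "y": 2.85, "az": 7.45}, {"x": 1.67, "y": 2.85, "az": 7.45}], hand=255)

```text
invalid input at $.steps[0]: expected keys x, y, z, ax, ay, az
```

Request:
arm_command(steps=[{"x": 1.67, "y": 2.85, "az": 7.45}, {"x": 1.67, "y": 2.85, "az": 7.45}, {"x": 1.67, "y": 2.85, "az": 7.45}, {"x": 1.67, "y": 2.85, "az": 7.45}, {"x": 1.67, "y": 2.85, "az": 7.45}, {"x": 1.67, "y": 2.85, "az": 7.45}, {"x": 1.67, "y": 2.85, "az": 7.45}, {"x": 1.67, "y": 2.85, "az": 7.45}, {"x": 1.67, "y": 2.85, "az": 7.45}, {"x": 1.67, "y": 2.85, "az": 7.45}])

```text
invalid input at $.steps[0]: expected keys x, y, z, ax, ay, az
```

Request:
arm_command(steps=[{"z": 0}])

```text
invalid input at $.steps[0]: expected keys x, y, z, ax, ay, az
```

Run:
```python
from h import *
np.set_printoptions(precision=4,suppress=True)
s=monitor.sense(); print(s["clock"],s["position"],s["tcp_rot"],s["qpos"],s["wrist_force"],s["finger_gap"])
p,T=wrist(); save(p,"w1.png"); X=cloud(p,T)
c=np.array([.516,.1022]);y=np.array([.2756,.961]);x=np.array([.961,-.2756])
for n in("thumb_bar","bolt"):
    for o in spotter.outline_of(p,n)[:2]:
        P=X[o["region"]]; P=P[~np.isnan(P[:,0])]
        print(n,o["score"],o["rect"],np.median(P,0))
for lo,hi in((.093,.101),(.105,.14)):
    q=X[(X[...,2]>lo)&(X[...,2]<hi)]; q=q[(abs(q[:,0]-.49)<.07)&(abs(q[:,1]-.075)<.09)]
    print(len(q)); 
    if len(q)>20: print(cv2.minAreaRect((q[:,:2]*1000).astype(np.float32)),np.percentile((q[:,:2]-c)@x,[2,50,98]),np.percentile((q[:,:2]-c)@y,[2,50,98]))
```

```text
1.0 [ 0.144  -0.5308  0.2313] [[ 0.2617  0.      0.9651]
 [-0.9651 -0.      0.2617]
 [ 0.     -1.      0.    ]] [-1.4402  0.3262 -0.1926  1.052   0.      1.4365] [0.4459 0.9926 0.2576] 0.9986469365392943
0
0
```

View pics/w1.png

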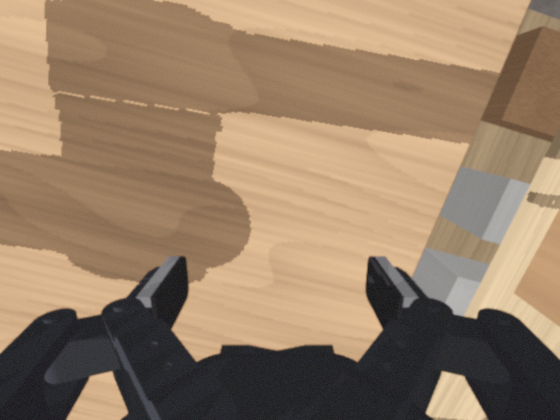

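All the moves were refused because every key must be given. The picture shows only bare board and the open fingers. I'll resend with full rows.

Request:
arm_command(steps=[{"x": 1.67, "y": 2.85, "z": 0, "ax": 0, "ay": 0, "az": 7.45}, {"x": 1.67, "y": 2.85, "z": 0, "ax": 0, "ay": 0, "az": 7.45}, {"x": 1.67, "y": 2.85, "z": 0, "ax": 0, "ay": 0, "az": 7.45}, {"x": 1.67, "y": 2.85, "z": 0, "ax": 0, "ay": 0, "az": 7.45}, {"x": 1.67, "y": 2.85, "z": 0, "ax": 0, "ay": 0, "az": 7.45}, {"x": 1.67, "y": 2.85, "z": 0, "ax": 0, "ay": 0, "az": 7.45}, {"x": 1.67, "y": 2.85, "z": 0, "ax": 0, "ay": 0, "az": 7.45}, {"x": 1.67, "y": 2.85, "z": 0, "ax": 0, "ay": 0, "az": 7.45}, {"x": 1.67, "y": 2.85, "z": 0, "ax": 0, "ay": 0, "az": 7.45}, {"x": 1.67, "y": 2.85, "z": 0, "ax": 0, "ay": 0, "az": 7.45}], hand=255)

```text
clock: 2.15
position: [0.3115, -0.2447, 0.2315]
tcp_rot: [[1.0, 0.0, 0.001], [-0.001, -0.0, 1.0], [0.0, -1.0, -0.0]]
wrist_force: [0.6, -0.6, 0.8]
finger_gap: 0.001
```

Request:
arm_command(steps=[{"x": 1.67, "y": 2.85, "z": 0, "ax": 0, "ay": 0, "az": 7.45}, {"x": 1.67, "y": 2.85, "z": 0, "ax": 0, "ay": 0, "az": 7.45}, {"x": 1.67, "y": 2.85, "z": 0, "ax": 0, "ay": 0, "az": 7.45}, {"x": 1.67, "y": 2.85, "z": 0, "ax": 0, "ay": 0, "az": 7.45}, {"x": 1.67, "y": 2.85, "z": 0, "ax": 0, "ay": 0, "az": 7.45}, {"x": 1.67, "y": 2.85, "z": 0, "ax": 0, "ay": 0, "az": 7.45}, {"x": 1.67, "y": 2.85, "z": 0, "ax": 0, "ay": 0, "az": 7.45}, {"x": 1.67, "y": 2.85, "z": 0, "ax": 0, "ay": 0, "az": 7.45}, {"x": 1.67, "y": 2.85, "z": 0, "ax": 0, "ay": 0, "az": 7.45}, {"x": 1.67, "y": 2.85, "z": 0, "ax": 0, "ay": 0, "az": 7.45}])

```text
clock: 3.15
position: [0.4786, 0.0405, 0.2314]
tcp_rot: [[0.267, 0.0, -0.964], [0.964, -0.0, 0.267], [-0.0, -1.0, -0.0]]
wrist_force: [0.6, 0.5, 0.1]
finger_gap: -0.001
```

Request:
arm_command(steps=[{"x": 0, "y": 0, "z": 0, "ax": 0, "ay": 0, "az": 0}, {"x": 0, "y": 0, "z": 0, "ax": 0, "ay": 0, "az": 0}])

```text
clock: 3.35
position: [0.4778, 0.0395, 0.2311]
tcp_rot: [[0.272, -0.001, -0.962], [0.962, -0.0, 0.272], [-0.001, -1.0, 0.001]]
wrist_force: [0.0, -0.2, -0.0]
finger_gap: 0.002
```

```bash
cat > look.py <<'E'
from h import *
import sys
np.set_printoptions(precision=4,suppress=True)
s=monitor.sense(); print(s["clock"],s["position"],s["tcp_rot"],s["qpos"],s["wrist_force"],s["finger_gap"])
p,T=wrist(); save(p,sys.argv[1]); X=cloud(p,T)
c=np.array([.516,.1022]);y=np.array([.2756,.961]);x=np.array([.961,-.2756])
for n in("thumb_bar","bolt"):
    for o in spotter.outline_of(p,n)[:2]:
        P=X[o["region"]]; P=P[~np.isnan(P[:,0])]
        print(n,o["score"],o["rect"],np.median(P,0))
for lo,hi in((.093,.101),(.105,.14)):
    q=X[(X[...,2]>lo)&(X[...,2]<hi)]; q=q[(abs(q[:,0]-.49)<.07)&(abs(q[:,1]-.075)<.09)]
    print(len(q)); 
    if len(q)>20: print(cv2.minAreaRect((q[:,:2]*1000).astype(np.float32)),np.percentile((q[:,:2]-c)@x,[2,50,98]),np.percentile((q[:,:2]-c)@y,[2,50,98]))
E
python3 look.py w2.png
```

```text
3.35 [0.4778 0.0395 0.2311] [[ 0.2724 -0.0007 -0.9622]
 [ 0.9622 -0.0004  0.2724]
 [-0.0006 -1.      0.0005]] [-0.0714  0.1966 -0.3684  1.0065 -0.0005  0.2045] [ 0.0408 -0.239  -0.046 ] 0.0015565294663248477
thumb_bar 0.8 [240.4, 183.6, 390.9, 217.5] [0.4872 0.0684 0.0973]
bolt 0.88 [208.2, 176.6, 421.2, 250.4] [0.5108 0.0686 0.0865]
4297
((492.4456787109375, 72.6689224243164), (141.8702850341797, 56.30985641479492), 81.51507568359375) [-0.0338 -0.0196 -0.0043] [-0.1029 -0.0411  0.0316]
807
((493.4454040527344, 69.90748596191406), (6.243312835693359, 60.78874588012695), 74.2399673461914) [-0.0429 -0.016   0.0162] [-0.0403 -0.0387 -0.0344]
```

View pics/w2.png

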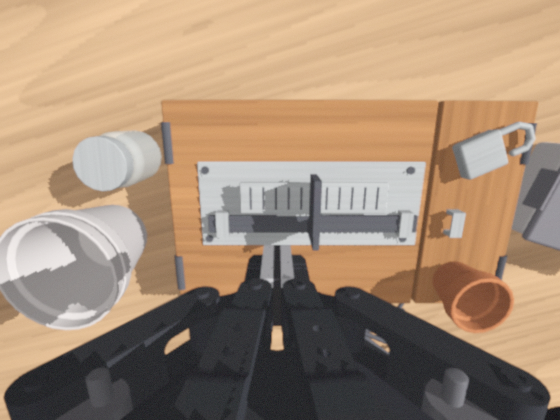

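The picture shows the closed fingertips at about (277,265), with their splayed linkage below. The bar is at (240–390, 184–217) and the plate at x≈315. I'll profile the finger shape in the tool frame to choose the roll.

Run:
```python
from h import *
np.set_printoptions(precision=1,suppress=True)
p=eyes.read_camera("wrist"); X=cloud(p,p["mount"])*1000
print(p["mount"])
q=X[~np.isnan(X[...,0])]
for d in range(0,110,6):
    r=q[(q[:,1]<-d+3)&(q[:,1]>=-d-3)]
    r=r[abs(r[:,0])<120]
    if len(r)>5: print(d,len(r),np.percentile(r[:,0],[1,99]),np.percentile(r[:,2],[1,99]))
```

```text
[[ 1.  -0.   0.   0. ]
 [-0.  -0.3  1.  -0.1]
 [-0.  -1.  -0.3  0.1]
 [ 0.   0.   0.   1. ]]
6 147 [-11.6  11.8] [ 6. 11.]
12 294 [-12.9  13.7] [ 5.9 11. ]
18 333 [-12.9  13.6] [ 6.  11.1]
24 385 [-13.1  13.7] [ 6.  11.2]
30 345 [-13.   13.7] [ 6.  11.1]
36 630 [-5.9  6.6] [-10.6  11.2]
42 475 [-20.4  21.2] [-3.3 13.5]
48 1857 [-32.   32.5] [-9.7 13.5]
54 3526 [-35.9  36.8] [-8.6 13.3]
60 3164 [-40.   40.6] [-8.6 12.5]
66 2974 [-45.5  45.9] [-8.5 17. ]
72 5664 [-49.3  50. ] [-6.7 17.4]
78 6829 [-54.2  54.6] [-6.5 17.5]
84 8186 [-58.3  58.6] [ 1.  17.5]
90 11337 [-59.4  60.2] [ 2.8 18.5]
96 6278 [-57.1  57.7] [ 7.6 20.1]
102 2535 [-18.5  19.2] [17.2 20.6]
```

Fingertips are 27 x 22 mm, but the linkage widens along the jaw axis above 42 mm and would foul the plate top. So the jaws should lie across the bar: turn +90°, lowering as I go.

Request:
arm_command(steps=[{"x": 0, "y": 0, "z": -1, "ax": 0, "ay": 0, "az": 8.5}, {"x": 0, "y": 0, "z": -1, "ax": 0, "ay": 0, "az": 8.5}, {"x": 0, "y": 0, "z": -1, "ax": 0, "ay": 0, "az": 8.5}, {"x": 0, "y": 0, "z": -1, "ax": 0, "ay": 0, "az": 8.5}, {"x": 0, "y": 0, "z": -1, "ax": 0, "ay": 0, "az": 8.5}, {"x": 0, "y": 0, "z": -1, "ax": 0, "ay": 0, "az": 8.5}, {"x": 0, "y": 0, "z": -1, "ax": 0, "ay": 0, "az": 8.5}, {"x": 0, "y": 0, "z": -1, "ax": 0, "ay": 0, "az": 8.5}, {"x": 0, "y": 0, "z": -1, "ax": 0, "ay": 0, "az": 8.5}, {"x": 0, "y": 0, "z": -1, "ax": 0, "ay": 0, "az": 8.5}])

```text
clock: 4.55
position: [0.4778, 0.0382, 0.1311]
tcp_rot: [[-0.936, 0.0, -0.352], [0.352, -0.0, -0.936], [-0.0, -1.0, 0.0]]
wrist_force: [-0.2, -0.6, -0.1]
finger_gap: -0.007
```

Request:
arm_command(steps=[{"x": 0, "y": 0, "z": -1, "ax": 0, "ay": 0, "az": 5}, {"x": 0, "y": 0, "z": -0.9, "ax": 0, "ay": 0, "az": 0}, {"x": 0, "y": 0, "z": 0, "ax": 0, "ay": 0, "az": 0}, {"x": 0, "y": 0, "z": 0, "ax": 0, "ay": 0, "az": 0}])

```text
clock: 4.95
position: [0.4778, 0.0388, 0.1124]
tcp_rot: [[-0.962, -0.0, -0.275], [0.275, 0.0, -0.962], [0.0, -1.0, 0.0]]
wrist_force: [-0.3, 0.6, -0.4]
finger_gap: 0.003
```

```bash
python3 look.py w3.png
```

```text
4.95 [0.4778 0.0388 0.1124] [[-0.9615 -0.0003 -0.2748]
 [ 0.2748  0.     -0.9615]
 [ 0.0003 -1.      0.0001]] [-0.0731  0.3199 -0.5418  0.7093 -0.     -1.3656] [-0.3235  0.5867 -0.3697] 0.0033449063956940413
thumb_bar 0.92 [251.4, 189.3, 305.5, 258.4] [0.4729 0.0216 0.0973]
bolt 0.84 [205.7, 123.0, 283.5, 348.8] [0.5012 0.0191 0.0863]
3287
((483.17547607421875, 38.1990966796875), (77.89337158203125, 39.24311065673828), 56.59529495239258) [-0.0332 -0.0186 -0.0044] [-0.1052 -0.089  -0.0687]
1444
((485.4063415527344, 47.67787551879883), (47.352848052978516, 26.26729965209961), 59.31589889526367) [-0.0317 -0.0191 -0.006 ] [-0.0823 -0.0782 -0.0369]
```

View pics/w3.png

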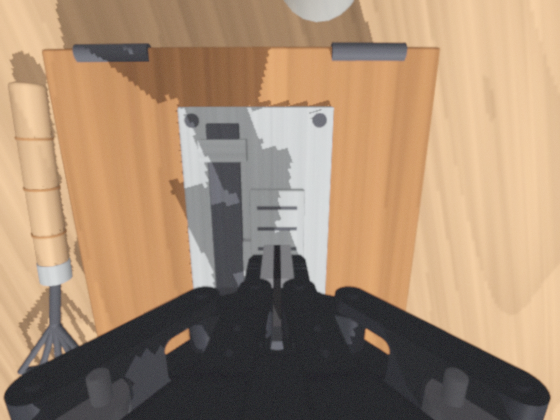

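The fingers stand over the middle of the ribbed bar (bar px 250–305, fingertips centred at 277), behind the plate. Pressing down next.

Request:
arm_command(steps=[{"x": 0, "y": 0, "z": -0.6, "ax": 0, "ay": 0, "az": 0}, {"x": 0, "y": 0, "z": -0.6, "ax": 0, "ay": 0, "az": 0}, {"x": 0, "y": 0, "z": -0.3, "ax": 0, "ay": 0, "az": 0}, {"x": 0, "y": 0, "z": -0.3, "ax": 0, "ay": 0, "az": 0}, {"x": 0, "y": 0, "z": -0.2, "ax": 0, "ay": 0, "az": 0}, {"x": 0, "y": 0, "z": 0, "ax": 0, "ay": 0, "az": 0}, {"x": 0, "y": 0, "z": 0, "ax": 0, "ay": 0, "az": 0}])

```text
clock: 5.8
position: [0.4776, 0.0392, 0.0924]
tcp_rot: [[-0.962, -0.001, -0.273], [0.273, 0.0, -0.962], [0.001, -1.0, 0.0]]
wrist_force: [-2.0, 0.3, 4.8]
finger_gap: -0.002
```

Contact is at 4.8 N with the bar about 4.6 mm down, so I'll press further.

Request:
arm_command(steps=[{"x": 0, "y": 0, "z": -0.2, "ax": 0, "ay": 0, "az": 0}, {"x": 0, "y": 0, "z": -0.2, "ax": 0, "ay": 0, "az": 0}, {"x": 0, "y": 0, "z": 0, "ax": 0, "ay": 0, "az": 0}, {"x": 0, "y": 0, "z": 0, "ax": 0, "ay": 0, "az": 0}])

```text
clock: 6.2
position: [0.4777, 0.0392, 0.0889]
tcp_rot: [[-0.962, -0.0, -0.273], [0.273, -0.0, -0.962], [0.0, -1.0, 0.0]]
wrist_force: [-3.4, 0.6, 9.9]
finger_gap: 0.002
```

The bar is fully down (8 mm, 9.9 N). I'll add a touch more press, then slide along +y.

Request:
arm_command(steps=[{"x": 0, "y": 0, "z": -0.1, "ax": 0, "ay": 0, "az": 0}, {"x": 0.14, "y": 0.48, "z": 0, "ax": 0, "ay": 0, "az": 0}, {"x": 0.14, "y": 0.48, "z": 0, "ax": 0, "ay": 0, "az": 0}, {"x": 0.14, "y": 0.48, "z": 0, "ax": 0, "ay": 0, "az": 0}, {"x": 0.14, "y": 0.48, "z": 0, "ax": 0, "ay": 0, "az": 0}, {"x": 0.14, "y": 0.48, "z": 0, "ax": 0, "ay": 0, "az": 0}, {"x": 0, "y": 0, "z": 0, "ax": 0, "ay": 0, "az": 0}])

```text
clock: 6.9
position: [0.4861, 0.0597, 0.0889]
tcp_rot: [[-0.962, 0.002, -0.274], [0.274, -0.009, -0.962], [-0.005, -1.0, 0.008]]
wrist_force: [-3.3, -10.3, 15.5]
finger_gap: 0.001
```

```bash
cat > chk.py <<'E'
from h import *
import sys
np.set_printoptions(precision=4,suppress=True)
s=monitor.sense(); d=s["position"][:2]-[.516,.1022]
print(s["clock"],"TCP bar-frame x,y",d@[.961,-.2756]*1000+20,d@[.2756,.961]*1000+40,"z",s["position"][2],"F",s["wrist_force"])
for cam in("top","scene"):
    p=eyes.read_camera(cam); save(p,cam+sys.argv[1]+".png"); X=cloud(p)
    o=spotter.outline_of(p,"bolt")
    for lo,hi in((.085,.1),(.12,.133)):
        q=X[(X[...,2]>lo)&(X[...,2]<hi)]; e=(q[:,:2]-[.516,.1022]); a=e@[.961,-.2756]*1000+20; b=e@[.2756,.961]*1000+40
        m=(abs(a)<(24 if lo>.1 else 12))&(b>-70)&(b<80)
        print(cam,lo,m.sum(),np.percentile(b[m],[5,25,50,75,95]) if m.sum() else "", "z",np.median(q[m,2]) if m.sum() else "")
E
python3 chk.py 1
```

```text
6.9 TCP bar-frame x,y 2.934268259007755 -9.07293515944221 z 0.08892215838649806 F [ -3.2674 -10.2887  15.451 ]
top 0.085 0  z 
top 0.12 0  z 
scene 0.085 232 [-58.8043  -0.705   27.1909  53.8905  73.0234] z 0.08973221177935786
scene 0.12 70 [ 9.5168 10.662  11.437  12.4081 13.6666] z 0.12697361605540058
```

The plate is moving (about 5 mm) with the bar fully down. I've drifted about 2 mm to +x, so I'll correct that while pushing.

Request:
arm_command(steps=[{"x": 0.04, "y": 0.5, "z": 0, "ax": 0, "ay": 0, "az": 0}, {"x": 0.04, "y": 0.5, "z": 0, "ax": 0, "ay": 0, "az": 0}, {"x": 0.14, "y": 0.48, "z": 0, "ax": 0, "ay": 0, "az": 0}, {"x": 0.14, "y": 0.48, "z": 0, "ax": 0, "ay": 0, "az": 0}, {"x": 0, "y": 0, "z": 0, "ax": 0, "ay": 0, "az": 0}])

```text
clock: 7.6
position: [0.4904, 0.0797, 0.0889]
tcp_rot: [[-0.962, 0.004, -0.274], [0.274, -0.008, -0.962], [-0.006, -1.0, 0.007]]
wrist_force: [-1.7, -9.7, 12.8]
finger_gap: -0.001
```

```bash
python3 chk.py 2
```

```text
7.6 TCP bar-frame x,y 1.6213277673466528 11.283197447588424 z 0.0889333106951734 F [-1.654  -9.6859 12.7691]
top 0.085 39 [-63.6259 -61.6529 -58.5534 -55.9304 -52.0949] z 0.089128048990472
top 0.12 0  z 
scene 0.085 240 [-57.9229 -34.4204  26.6605  52.9153  73.1348] z 0.08979307599865011
scene 0.12 67 [29.7059 30.8105 31.8274 32.5598 33.2047] z 0.12648523254829774
```

Request:
arm_command(steps=[{"x": 0.05, "y": 0.5, "z": 0, "ax": 0, "ay": 0, "az": 0}, {"x": 0.14, "y": 0.48, "z": 0, "ax": 0, "ay": 0, "az": 0}, {"x": 0.14, "y": 0.48, "z": 0, "ax": 0, "ay": 0, "az": 0}, {"x": 0.14, "y": 0.48, "z": 0, "ax": 0, "ay": 0, "az": 0}, {"x": 0.14, "y": 0.48, "z": 0, "ax": 0, "ay": 0, "az": 0}, {"x": 0.14, "y": 0.48, "z": 0, "ax": 0, "ay": 0, "az": 0}, {"x": 0, "y": 0, "z": 0, "ax": 0, "ay": 0, "az": 0}])

```text
clock: 8.5
position: [0.4976, 0.1091, 0.0887]
tcp_rot: [[-0.962, 0.003, -0.274], [0.274, -0.007, -0.962], [-0.005, -1.0, 0.006]]
wrist_force: [-1.5, -8.3, 12.0]
finger_gap: -0.003
```

Request:
arm_command(steps=[{"x": 0.08, "y": 0.29, "z": 0, "ax": 0, "ay": 0, "az": 0}, {"x": 0, "y": 0, "z": 0, "ax": 0, "ay": 0, "az": 0}])

```text
clock: 8.7
position: [0.4982, 0.1116, 0.0887]
tcp_rot: [[-0.962, 0.003, -0.274], [0.274, -0.008, -0.962], [-0.005, -1.0, 0.006]]
wrist_force: [-1.6, -9.2, 12.7]
finger_gap: -0.002
```

```bash
python3 chk.py 3
```

```text
8.7 TCP bar-frame x,y 0.296543871806513 44.164595962598746 z 0.0886953292781344 F [-1.6275 -9.2109 12.6975]
top 0.085 230 [-60.5423 -47.5415 -31.3999 -15.2332  -2.1299] z 0.08915068348652333
top 0.12 0  z 
scene 0.085 227 [-57.6524 -32.186   -3.5667  53.8314  73.0132] z 0.08988330038671388
scene 0.12 68 [62.8761 63.9148 64.6945 65.2629 66.0144] z 0.12651004814647068
```

Close to the stop. I'll push on in small steps until the force rises.

Request:
arm_command(steps=[{"x": 0.05, "y": 0.19, "z": 0, "ax": 0, "ay": 0, "az": 0}, {"x": 0, "y": 0, "z": 0, "ax": 0, "ay": 0, "az": 0}])

```text
clock: 9.1
position: [0.4985, 0.1128, 0.0887]
tcp_rot: [[-0.961, 0.003, -0.275], [0.275, -0.009, -0.961], [-0.005, -1.0, 0.008]]
wrist_force: [-3.3, -11.8, 12.7]
finger_gap: 0.0
```

Request:
arm_command(steps=[{"x": 0.05, "y": 0.19, "z": 0, "ax": 0, "ay": 0, "az": 0}, {"x": 0, "y": 0, "z": 0, "ax": 0, "ay": 0, "az": 0}])

```text
clock: 9.3
position: [0.4985, 0.1128, 0.0887]
tcp_rot: [[-0.961, 0.002, -0.276], [0.276, -0.013, -0.961], [-0.005, -1.0, 0.012]]
wrist_force: [-5.1, -19.4, 15.7]
finger_gap: 0.004
```

Stop reached: no further motion while the force rose to 19 N. I'll ease back off the plate, then lift slowly.

Request:
arm_command(steps=[{"x": -0.14, "y": -0.48, "z": 0, "ax": 0, "ay": 0, "az": 0}, {"x": -0.14, "y": -0.48, "z": 0, "ax": 0, "ay": 0, "az": 0}, {"x": 0, "y": 0, "z": 0, "ax": 0, "ay": 0, "az": 0}])

```text
clock: 9.6
position: [0.4977, 0.1097, 0.0889]
tcp_rot: [[-0.962, 0.005, -0.273], [0.273, 0.003, -0.962], [-0.004, -1.0, -0.004]]
wrist_force: [1.5, 2.9, 7.6]
finger_gap: 0.002
```

```bash
python3 chk.py 4
```

```text
9.6 TCP bar-frame x,y 0.30156317591918835 42.162655701909095 z 0.08890590471683596 F [1.4732 2.8736 7.6023]
top 0.085 202 [-61.4947 -49.3627 -35.6231 -21.4066  -9.9417] z 0.08870844792297716
top 0.12 0  z 
scene 0.085 236 [-58.4136 -34.2837  -3.7586  40.5449  73.9888] z 0.08987764051057628
scene 0.12 72 [48.743  64.4883 65.7581 66.653  67.7423] z 0.1269248388854814
```

Request:
arm_command(steps=[{"x": 0, "y": 0, "z": 0.4, "ax": 0, "ay": 0, "az": 0}, {"x": 0, "y": 0, "z": 0.4, "ax": 0, "ay": 0, "az": 0}, {"x": 0, "y": 0, "z": 0.4, "ax": 0, "ay": 0, "az": 0}, {"x": -0.14, "y": -0.48, "z": 1, "ax": 0, "ay": 0, "az": 0}, {"x": 0, "y": 0, "z": 3, "ax": 0, "ay": 0, "az": 0}, {"x": 0, "y": 0, "z": 4, "ax": 0, "ay": 0, "az": 0}, {"x": 0, "y": 0, "z": 4, "ax": 0, "ay": 0, "az": 0}, {"x": -2, "y": -4, "z": 2, "ax": 0, "ay": 0, "az": 0}, {"x": -2, "y": -4, "z": 0, "ax": 0, "ay": 0, "az": 0}, {"x": -2, "y": -4, "z": 0, "ax": 0, "ay": 0, "az": 0}])

```text
clock: 10.8
position: [0.4326, -0.0172, 0.2402]
tcp_rot: [[-0.962, 0.001, -0.271], [0.271, -0.001, -0.962], [-0.001, -1.0, 0.001]]
wrist_force: [0.5, -1.3, -0.8]
finger_gap: -0.0
```

Request:
arm_command(steps=[{"x": -2, "y": -4.5, "z": 0, "ax": 0, "ay": 0, "az": 0}, {"x": -2, "y": -4.5, "z": 0, "ax": 0, "ay": 0, "az": 0}, {"x": -2, "y": -4.5, "z": 0, "ax": 0, "ay": 0, "az": 0}, {"x": 0, "y": -4.5, "z": 0, "ax": 0, "ay": 0, "az": 0}, {"x": 0, "y": -4.5, "z": 0, "ax": 0, "ay": 0, "az": 0}, {"x": 0, "y": 0, "z": 0, "ax": 0, "ay": 0, "az": 0}, {"x": 0, "y": 0, "z": 0, "ax": 0, "ay": 0, "az": 0}])

```text
clock: 11.5
position: [0.3725, -0.2413, 0.2389]
tcp_rot: [[-0.961, -0.002, -0.275], [0.275, 0.001, -0.961], [0.002, -1.0, -0.001]]
wrist_force: [0.6, 1.0, 0.5]
finger_gap: 0.002
```

```bash
python3 chk.py 5
python3 - <<'E'
import cv2,numpy as np
from h import *
p=eyes.read_camera("top");X=cloud(p)
for n in("padlock","clay_pot","pots","jar","seed_box","rake"):
    o=spotter.outline_of(p,n)
    if o: print(n,np.nanmedian(X[o[0]["region"]],0))
a=cv2.imread("pics/top5.png")[140:300,170:410]; b=cv2.imread("pics/scene5.png")[140:300,190:430]
cv2.imwrite("pics/c5.png",np.vstack([cv2.resize(i,None,fx=1.85,fy=1.85,interpolation=2) for i in(a,b)]))
E
```

```text
11.5 TCP bar-frame x,y -23.243561634215247 -329.6339841694912 z 0.23894101057323341 F [0.6345 1.0215 0.5244]
top 0.085 446 [-57.4932 -32.9017  -0.8286  32.647   58.6731] z 0.0968993141725163
top 0.12 17 [58.0783 60.1849 60.7417 62.7459 65.8263] z 0.13108996238979476
scene 0.085 214 [-58.4862 -35.761   -6.719   20.7882  73.969 ] z 0.0978133932462697
scene 0.12 61 [64.45   65.1205 65.7432 66.3832 67.0132] z 0.12625330746670593
padlock [0.4879937  0.2407166  0.08969589]
clay_pot [0.62588685 0.20326197 0.10402345]
pots [ 0.40402672 -0.10873768  0.08374881]
jar [ 0.40429646 -0.11105622  0.08374116]
seed_box [0.60542493 0.39490963 0.05968487]
rake [ 0.66675268 -0.00213625  0.02204847]
```

View pics/c5.png

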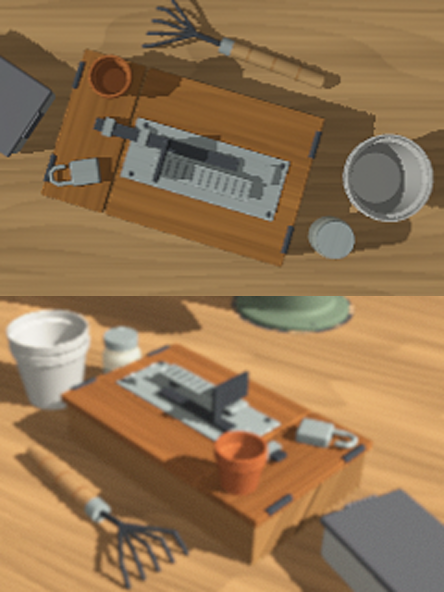

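The bolt now runs across the seam into the keeper (about (110,127) in the top half). The bar is back up at z≈0.097, the plate is at 60 mm, and the loose things have not moved. Handing in.

```bash
python3 -c "
from plant import robot
print(robot.close_job())"
```

```text
the job is handed in; nothing more can be done
None
```

The seed chest is bolted shut and the job is handed in at about 11.5 s on the robot's clock. I pressed the thumb bar fully down with closed fingertips and pushed the plate to its stop. Then I eased back about 3 mm, lifted so the bar sprang up, and moved the hand clear.

**Last checks:**
- **Bolt:** at the stop the force rose to 19 N with no further motion. The cameras put the plate's back face about 60 mm along, and the top picture shows the bolt in its keeper across the seam.
- **Thumb bar:** its top is back up at 0.097 m, so the pin should be behind the tooth. I could not see the pin itself.
- **Loose things:** the padlock, clay pot, jar and seed box measured within 3 mm of where they started.
- **Forces:** the highest wrist reading in the replies was about 25 N, and the hand was touching nothing at the end.

**What disagreed or went wrong:**
- In the last look the network reported the jar's position under "pots", so that check failed for the pots. The picture shows them in place.
- The rake's measured position shifted by about 15 mm. The pictures show it unmoved and the arm never went near it, so I put this down to the outline.
- My first set of moves was refused for missing keys. This cost nothing but a picture.
- During the push the fingers drifted about 2 mm sideways, which I corrected.

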